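Load a valve body under the spring flap of a measuring fixture

TASK

Load the aluminium valve body that lies in the channel of the black measuring fixture. Hold the fixture's spring flap open by pressing its long side tab down with one fingertip, and with the other fingertip push the valve body along the channel, under the raised flap, fully home against the end stop; then draw back and let the flap close onto it. Only push: the valve body must not be lifted, and the ring gauge, plug gauge, caliper and loupe beside it stay where they are.

Things in the scene. Friction and masses are not known exactly. Their poses are not given: they have to be found in the camera images.
- fixture: Black fixture plate 215 x 170 x 18 mm, fixed to the bench. Origin at bench level under the channel's centre line; x is the loading direction along the channel, y points to the flap's hinge and press tab. It spans x -140 to +75, y -85 to +85 mm. Channel: the plate's top (z 18 mm) between two steel rails 8 mm high and wide, 39 mm apart about y = 0, x -135 to +55 mm.
- stop_face (a point): Centre of the end stop's face, which closes the channel: steel block 24 mm high, face at x +50 mm of the fixture, this point 12 mm above the channel floor.
- casting: The valve body, a machined aluminium block 60 (x) x 36 (y) x 28 (z) mm with two round bores in its top, about 140 g (100 to 190 g). Origin at the centre of its underside. It starts in the channel, long side along it, wholly before the flap. Fully home its leading end touches the stop, so its origin is at x +20 mm of the fixture.
- flap (a joint): Angle of the spring flap (rad). 0: closed on the empty channel, lip too low for the valve body to pass; about 0.14: lip resting on the loaded valve body; 0.25: lip 4 mm clear above it; 0.40: press tab level; 0.48: hard stop. A spring closes it: 0.40 takes about 8 N on the middle of the tab. Pushing along the channel cannot open it.
- lip (a point): Middle of the lower edge of the flap's down-turned lip, over the channel at fixture x +27, y -10 mm; 22 mm above the channel floor when closed empty. The flap is a steel cover 38 mm long (fixture x +8 to +46 mm) reaching over the channel from its hinge, a line along x at fixture y +34, z +34 mm. Fully open, it stands at most 62 mm above the plate.
- tab (a point): Point on top of the press tab, mid length, 22 mm out from the hinge line. The tab is a steel strip 170 mm long (fixture x -127 to +43 mm), 37 mm broad, 3 mm thick, beyond the hinge from the channel; pressing it down raises the flap. Closed, it slopes up outwards at 0.40 rad over fixture y +39 to +73 mm. A fingertip may slide along it while pressing.
- tab_edge (a point): Middle of the press tab's outer edge (top side), 29 mm above the plate when closed. Pressed level (flap 0.40) the whole tab's top is 13 mm above the plate, over fixture y +38 to +75 mm. With both fingertips at that height and about 64 mm apart across the channel, one holds the tab down while the other, just above the rails, is behind the valve body.
- ring_gauge: Bystander: steel ring, outside 38 mm, 14 mm high, lying on the fixture plate beside the channel, on the side away from the tab. Origin at the centre of its underside.
- plug_gauge: Bystander: plug gauge 92 mm long, 11 mm thick, lying on the fixture plate beside the channel, on the side away from the tab. Origin at the middle of its underside.
- caliper: Bystander: digital caliper 215 mm long, 12 mm high, on the bench along the fixture's side away from the tab. Origin at the middle of the beam, at bench level.
- loupe: Bystander: black loupe 42 mm across, 48 mm high, standing on the bench beside the fixture, on the tab's side. Origin at the centre of its underside.
There are look-alikes about, which are no part of the job. Of the things like the casting, leave any that is purple; of the rest the larger one is meant.

How it is judged:
By the outcome, as a careful person would: the job done as asked, in the order asked, and still so for the second after the job is handed in, with the robot touching nothing.
It also fails if it takes over 40 s, if anything falls off the work surface, if the arm or the gripper's body presses on something with over 40 N, if the wrist force passes 120 N, or if a joint passes its speed limit or range.

ROBOT

A 6-joint arm with a two-finger parallel gripper is mounted at the origin on the work surface. World frame = base frame: x ahead of the robot, y to its left, z up, the work surface at z = 0. Lengths are in mm, angles in rad, forces in N, time in s.
With the tool pointing down it reaches from about 275 to 750 mm from the base axis. Payload 10.2 kg.
Tool frame: the origin (TCP) lies at the very end of the fingers, on their centre line; the grasp point (between the pads) lies 19 mm behind it; z points along the fingers, y is the line along which they close (so a half turn about z gives the same grasp; the last joint's range is limited). The gripper opens to 85 mm and grips with 20 to 120 N. Pads are 22 mm wide; open, the fingers measure 114 mm over their backs; the gripper's body (76 mm by 85 mm) begins 54 mm behind the grasp point. The pads swing forward as they close: fully open they stand 13 mm farther back than shut.
Start: joints at [1.006, 0.313, 1.498, -0, 1.331, -0.223], TCP at [175.984, 494.632, 231.294] pointing down, gripper open.
Joint ranges: [-2.94, 2.94], [-0.97, 2.17], [0.19, 2.56], [-1.23, 4.37], [0.02, 3.11], [-2.88, 2.88]. Speed limits (rad/s): [2.39, 2.39, 3.01, 3.14, 3.14, 3.14].

INTERFACE

Orientations are given as a unit quaternion [w, x, y, z].
In Python, from rig import ctrl gives the robot as it stands.
- The arm moves only by the shell command python3 -m pendant 'ROWS' [FORCE]. ROWS is JSON, a list that holds one entry, the list of rows, each a list of 5 numbers: the shift along the tool's x, y, z normalised to -1 to 1, where 1 is 200 mm, then the turn about the tool's z normalised to -1 to 1, where 1 is pi rad, then the opening, from 0 (shut) to 1 (fully open). In form: [[[dx, dy, dz, spin, hand], ...]]. A call has 1 to 12 rows; each row is the pose to reach, as a shift and turn from the pose commanded when the call began, along the tool's axes at that moment, turning the shorter way round; what a row does not reach only later rows make up. A row lasts 1/10 s, in which the tool goes at most 50 mm and 8.59 degrees, less where a joint would pass 70% of its speed; a pose out of reach is approached as far as the arm can. A call with a number of a shift or a turn outside -1 to 1 is refused whole. A call with a gripper value outside its range is refused whole. The fingers move at their own pace and stop on an object; FORCE is the grip in N (left out, the last holds). Time passes only in rows, so rows that repeat a pose let the fingers close. It gives the time, the measured TCP pose, the force, the opening and the grip force at its end, in the units of the state.
- ctrl.sense(): the state, without advancing time (a new reading comes with each control period).
- ctrl.capture(name): name is "scene" or "top"; returns (picture, depth): 384x512x3 uint8, blue, green, red; 384x512 float32, mm along the optical axis (not along the pixel's ray), 0 where there is no reading.
- ctrl.get_calibration(name): a dict with "K" (3x3 intrinsics, pixels), "D" ([k1, k2, p1, p2, k3] as OpenCV has them; the pictures are not rectified), "origin" and "rotation" of the camera in the world. Camera axes: x right, y down, z forward; pixel columns grow to the right and rows downward; lengths in mm; the calibration is good to about 2 mm. A picture is of the moment at which its call begins. get_calibration takes no time and is no camera call.
- ctrl.finish_job(): hands the job in; it is judged then, once.
The state is a dict: "time_s": time; "joints": joint angles; "dq": joint speeds; "tau": joint torques, N m; "eef_pos": TCP position; "ee_rot": TCP orientation; "force": force on the tool from outside, world axes, zero at the start; "wrist_torque": the same for the moment, N m; "grip_width": opening from 0.0 (shut) to 1.0 (fully open); "grip_force": force on a finger pad.
Only numpy, scipy, OpenCV 4.12 (cv2) and the standard library are available. Lean on these libraries where they do the work, as an engineer would, in place of code of your own. Each camera call takes 0.05 s, during which the arm holds its last target. There are 200 camera calls.

## Working session

There is one attempt and no reset: what is moved stays moved. The work goes in short steps, Python scripts to look and compute and a shell command to move; the robot and the scene stay as the last step left them, time stands still between calls to the robot, and variables do not carry over. Pictures are saved under pics/ and viewed, at most 10 in all, crops included, and the job is handed in when it is done.

```bash
ls; mkdir -p pics; python3 - <<'E'
from rig import ctrl
import cv2,numpy as np
for n in("scene","top"):
    p,d=ctrl.capture(n);cv2.imwrite(f"pics/{n}0.png",p);np.save(f"pics/{n}0.npy",d)
    c=ctrl.get_calibration(n);print(n,c)
s=ctrl.sense();print(s)
E
```

```text
pics
scene {'K': array([[364.97923529,   0.        , 256.69670069],
       [  0.        , 364.97923529, 192.14044692],
       [  0.        ,   0.        ,   1.        ]]), 'D': array([-0.05287271,  0.        ,  0.        ,  0.        ,  0.        ]), 'origin': array([1160.00672685,  141.87603039,  517.78232204]), 'rotation': array([-0.28532785,  0.5905786 ,  0.68199737, -0.32354989])}
top {'K': array([[461.93744763,   0.        , 260.73665673],
       [  0.        , 461.93744763, 193.83719946],
       [  0.        ,   0.        ,   1.        ]]), 'D': array([-0.09642239,  0.        ,  0.        ,  0.        ,  0.        ]), 'origin': array([551.71119682,  72.27077175, 831.89925578]), 'rotation': array([-0.04071561,  0.71620349, -0.69555328,  0.04000539])}
{'time_s': 0.1, 'joints': array([ 1.00560453e+00,  3.13403492e-01,  1.49834027e+00, -2.03621174e-05,
        1.33100611e+00, -2.23403166e-01]), 'dq': array([ 9.86486424e-05, -8.65921708e-04, -3.16664849e-03,  4.05779489e-04,
        1.65338927e-04, -3.68808189e-04]), 'tau': array([ 1.91656298e-03, -4.12902153e+01, -2.60144019e+01, -1.72102232e-04,
        3.07476999e-03,  4.38799546e-06]), 'eef_pos': array([175.86042425, 494.43162474, 230.79531634]), 'ee_rot': array([-2.13148376e-04,  1.70061286e-01,  9.85433318e-01, -5.38008446e-04]), 'force': array([0.81264086, 0.16137094, 0.6895073 ]), 'wrist_torque': array([ 0.02145925, -0.0246794 ,  0.0165427 ]), 'grip_force': 0.0, 'grip_width': 1.0011954790819269}
```

View pics/top0.png

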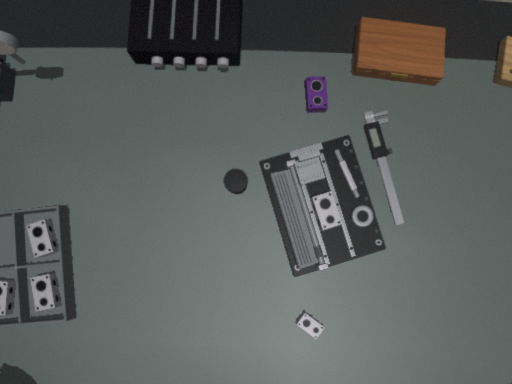

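View pics/scene0.png

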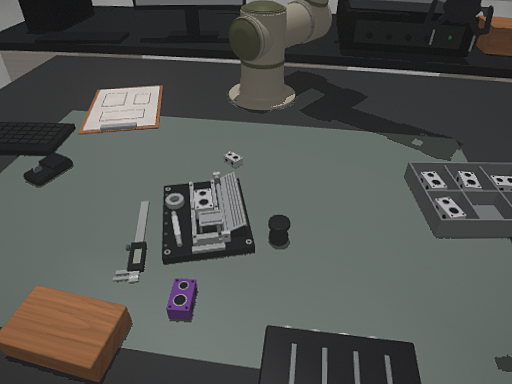

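Candidates in the top image are: the block in the channel (327,210), the purple one (316,93), the small white one (310,325), and the tray ones (40,238), (42,292), (2,298). I choose the block in the channel at (327,210), since it is neither purple nor the small one, and it lies in the fixture. The flap is at (311,168), the tab is the strip around (295,218), and the stop is near (305,152).

```bash
cat > h.py <<'E'
from rig import ctrl
import cv2,numpy as np
from scipy.spatial.transform import Rotation as R
def cal(n):
    c=ctrl.get_calibration(n);q=c["rotation"]
    return c["K"],c["D"],c["origin"],R.from_quat([q[1],q[2],q[3],q[0]]).as_matrix()
def atz(n,uv,z):
    K,D,o,M=cal(n);u=cv2.undistortPoints(np.float64(uv).reshape(-1,1,2),K,D)[:,0]
    r=np.c_[u,np.ones(len(u))]@M.T;return o+r*((z-o[2])/r[:,2])[:,None]
def proj(n,P):
    K,D,o,M=cal(n);return cv2.projectPoints((np.float64(P)-o)@M,np.zeros(3),np.zeros(3),K,D)[0][:,0]
E
python3 - <<'E'
from h import *
p=cv2.imread("pics/top0.png")
c=cv2.resize(p[130:280,250:400],None,fx=4,fy=4,interpolation=cv2.INTER_CUBIC)
c=np.clip(c.astype(float)*1.6+20,0,255).astype(np.uint8)
cv2.imwrite("pics/crop1.png",c)
print(atz("top",[[260,160],[350,137],[384,247],[297,275]],18).round(1))
E
```

```text
[[ 705.9   77.6   18. ]
 [ 753.2  -83.9   18. ]
 [ 557.  -145.8   18. ]
 [ 504.4    7.1   18. ]]
```

View pics/crop1.png

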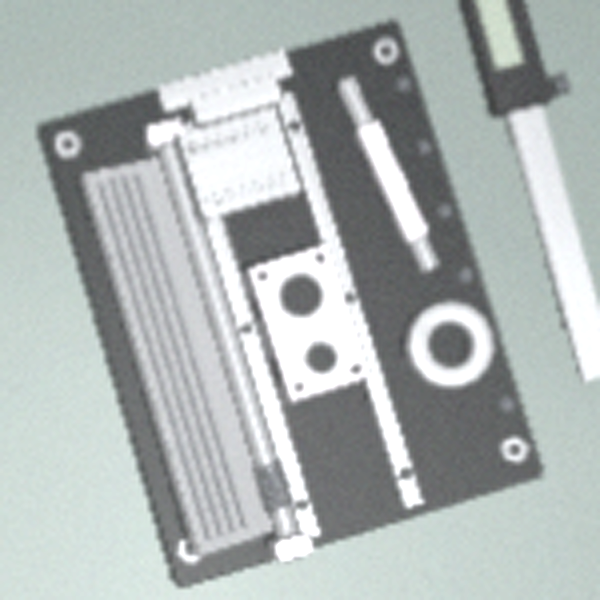

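The crop confirms the choice: a silver two-bore block between the rails, with crop corners at about (248,268), (325,243), (370,377), (292,402), below the flap at (245,165). Next I fit the poses.

```bash
cat >> h.py <<'E'
def fit(L,W):
    L=np.float64(L);W=W[:,:2];a,b=L.mean(0),W.mean(0)
    H=(L-a).T@(W-b);th=np.arctan2(H[0,1]-H[1,0],H[0,0]+H[1,1])
    Q=np.array([[np.cos(th),-np.sin(th)],[np.sin(th),np.cos(th)]]);t=b-Q@a
    return th,t,np.abs((L@Q.T+t)-W).max()
E
python3 - <<'E'
from h import *
px=lambda c:(np.float64(c)-1.5)/4+[250,130]
W=atz("top",px([[38,128],[397,20],[543,470],[178,588]]),18)
th,t,e=fit([[75,85],[75,-85],[-140,-85],[-140,85]],W);print("fixture",th,t,e)
C=atz("top",px([[248,268],[325,243],[370,377],[292,402]]),46)
th2,t2,e2=fit([[30,18],[30,-18],[-30,-18],[-30,18]],C);print("casting",th2,t2,e2)
Q=np.array([[np.cos(th),-np.sin(th)],[np.sin(th),np.cos(th)]])
print("casting in fixture",(t2-t)@Q)
# depth check
d=np.load("pics/top0.npy");K,D,o,M=cal("top")
for c in [(325,325),(200,350),(110,180),(430,100),(430,280)]:
    u,v=px(c).round().astype(int);r=cv2.undistortPoints(np.float64([[[u,v]]]),K,D)[0,0]
    P=o+M@np.r_[r,1]*d[v,u];print(c,P.round(1),((P[:2]-t)@Q).round(1))
q=ctrl.sense()["ee_rot"];m=R.from_quat([q[1],q[2],q[3],q[0]]).as_matrix();print(m.round(3))
np.savez("fix.npz",th=th,t=t)
E
```

```text
fixture 0.32409895450810594 [660.51533477 -24.40650808] 1.9814653352999585
casting 0.336876542321519 [617.0330147  -39.34296278] 0.5287069118790413
casting in fixture [-45.97513124  -0.31168113]
(325, 325) [615.8 -46.5  46.6] [-49.4  -6.7]
(200, 350) [604.9   5.3  33.6] [-43.3  45.9]
(110, 180) [675.9  47.2  42.1] [37.4 63. ]
(430, 100) [ 7.243e+02 -1.006e+02 -6.000e-01] [ 36.2 -92.5]
(430, 280) [639.  -96.9  18.3] [-43.5 -61.9]
[[-0.942  0.335 -0.001]
 [ 0.335  0.942 -0.001]
 [ 0.    -0.001 -1.   ]]
```

```bash
python3 -m pendant '[[[-0.9,-0.6,0,0,0.59],[-0.9,-0.6,0,0,0.59],[-0.9,-0.6,0,0,0.59],[-0.9,-0.6,0,0,0.59],[-0.9,-0.6,0,0,0.59]]]' 40
python3 -m pendant '[[[-0.9,-0.6,0,0,0.59],[-0.9,-0.6,0,0,0.59],[-0.9,-0.6,0,0,0.59],[-0.9,-0.6,0,0,0.59],[-0.9,-0.6,0,0,0.59]]]'
python3 -m pendant '[[[-0.9,-0.6,0.5,-0.213,0.59],[-0.9,-0.6,0.5,-0.213,0.59],[-0.9,-0.6,0.5,-0.213,0.59],[-0.9,-0.6,0.5,-0.213,0.59],[-0.9,-0.6,0.5,-0.213,0.59],[-0.9,-0.6,0.5,-0.213,0.59],[-0.9,-0.6,0.5,-0.213,0.59]]]'
cat >> h.py <<'E'
f=np.load("fix.npz") if __import__("os").path.exists("fix.npz") else None
th,t=0.326,f["t"];Q=np.array([[np.cos(th),-np.sin(th)],[np.sin(th),np.cos(th)]])
def rep():
    s=ctrl.sense();q=s["ee_rot"];m=R.from_quat([q[1],q[2],q[3],q[0]]).as_matrix()
    print("t",s["time_s"],"TCP fix",((s["eef_pos"][:2]-t)@Q).round(1),"z",s["eef_pos"][2].round(1),"tool y angle-fix y",round(np.arctan2(m[1,1],m[0,1])-th-np.pi/2,4),"F",s["force"].round(1),"w",round(s["grip_width"],3),"j",s["joints"].round(2))
E
python3 -c "
from h import *
rep();p,d=ctrl.capture('scene');cv2.imwrite('pics/s1.png',cv2.resize(p[110:290,110:330],None,fx=3.3,fy=3.3,interpolation=2))"
```

```text
time_s: 0.6
eef_pos: [307.1, 318.4, 231.2]
ee_rot: [0.0, 0.172, 0.985, -0.0]
force: [-0.4, 0.8, -0.6]
grip_width: 0.593
grip_force: 0.0
time_s: 1.1
eef_pos: [436.5, 144.6, 230.9]
ee_rot: [-0.0, 0.172, 0.985, -0.0]
force: [-0.2, 0.7, -0.1]
grip_width: 0.59
grip_force: 0.0
time_s: 1.8
eef_pos: [563.7, -25.8, 130.5]
ee_rot: [-0.001, -0.162, 0.987, 0.0]
force: [0.1, 0.4, -0.1]
grip_width: 0.593
grip_force: 0.0
t 1.8 TCP fix [-92.1  29.7] z 130.5 tool y angle-fix y -0.0005 F [ 0.1  0.4 -0.1] w 0.593 j [-0.25  0.49  1.51  0.    1.14 -2.15]
```

View pics/s1.png

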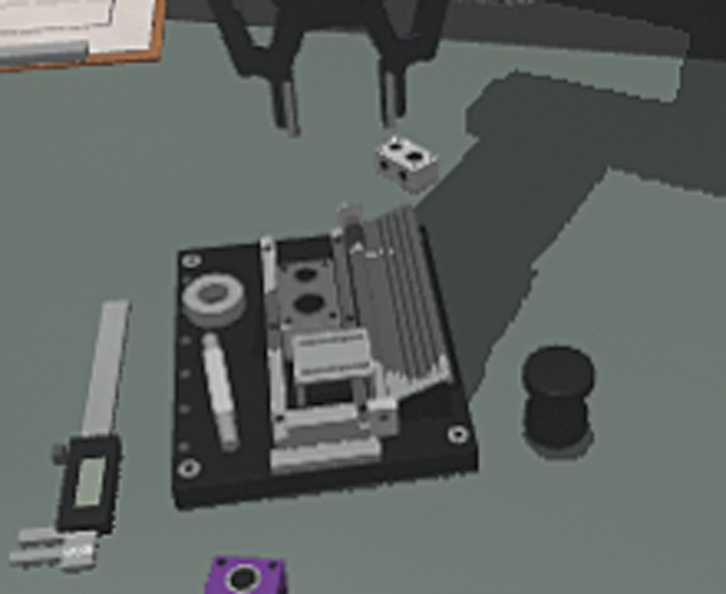

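The fingertips show at crop (292,132) and (390,125), above the approach end of the fixture. The channel behind the block is clear. Now I measure the tips by depth.

```bash
python3 -c "
from h import *
p,d=ctrl.capture('scene');K,D,o,M=cal('scene')
v,u=np.mgrid[132:156,190:240];r=cv2.undistortPoints(np.dstack([u,v]).reshape(-1,1,2).astype(float),K,D)[:,0]
P=o+(np.c_[r,np.ones(len(r))]*d[132:156,190:240].reshape(-1,1))@M.T
F=(P[:,:2]-t)@Q
k=(P[:,2]>100)&(abs(F[:,0]+92)<40)
for a in (0,1):
  s=k&((F[:,1]>29.7)==a)
  print('minz',P[s,2].min(),np.sort(P[s,2])[:6].round(1));b=s&(P[:,2]<P[s,2].min()+15);print('x',F[b,0].min(),F[b,0].max(),'y',F[b,1].min(),F[b,1].max(),b.sum())
"
```

```text
minz 135.45686881642223 [135.5 136.  137.2 137.2 138.3 138.4]
x -87.61335852400909 -77.942530667221 y -9.214257828533976 3.6219207068566193 39
minz 136.81585300439843 [136.8 137.  137.6 138.3 138.9 139.1]
x -102.38111375367708 -78.31402247565057 y 54.23351547122104 66.41203293565846 46
```

```bash
python3 -m pendant '[[[0.02,0,0.2,0,0.59],[0.02,0,0.3,0,0.59],[0.02,0,0.4,0,0.59],[0.02,0,0.42,0,0.59],[0.02,0,0.42,0,0.59]]]'
python3 -m pendant '[[[0,0,0.02,0,0.59],[0,0,0.03,0,0.59],[0,0,0.03,0,0.59]]]' | grep -E "pos|force"
python3 -m pendant '[[[0,0,0.015,0,0.59],[0,0,0.015,0,0.59]]]' | grep -E "pos|force"
python3 -m pendant '[[[0,0,0.015,0,0.59],[0,0,0.015,0,0.59]]]' | grep -E "pos|force"
python3 -c "
from h import *
rep();p,d=ctrl.capture('scene');cv2.imwrite('pics/s2.png',cv2.resize(p[110:290,110:330],None,fx=3.3,fy=3.3,interpolation=2))"
```

```text
time_s: 2.4
eef_pos: [560.2, -26.1, 47.9]
ee_rot: [0.0, -0.163, 0.987, -0.0]
force: [-0.2, -0.5, 0.2]
grip_width: 0.594
grip_force: 0.0
eef_pos: [560.4, -26.8, 41.6]
force: [0.1, 0.3, 0.7]
grip_force: 0.0
eef_pos: [560.6, -26.8, 38.5]
force: [0.4, 0.2, 3.0]
grip_force: 1.1
eef_pos: [560.6, -26.8, 35.3]
force: [0.8, 0.4, 3.7]
grip_force: 1.6
t 3.1 TCP fix [-95.4  29.8] z 35.3 tool y angle-fix y 0.0012 F [0.8 0.4 3.7] w 0.588 j [-0.26  0.62  1.6   0.    0.93 -2.15]
```

View pics/s2.png

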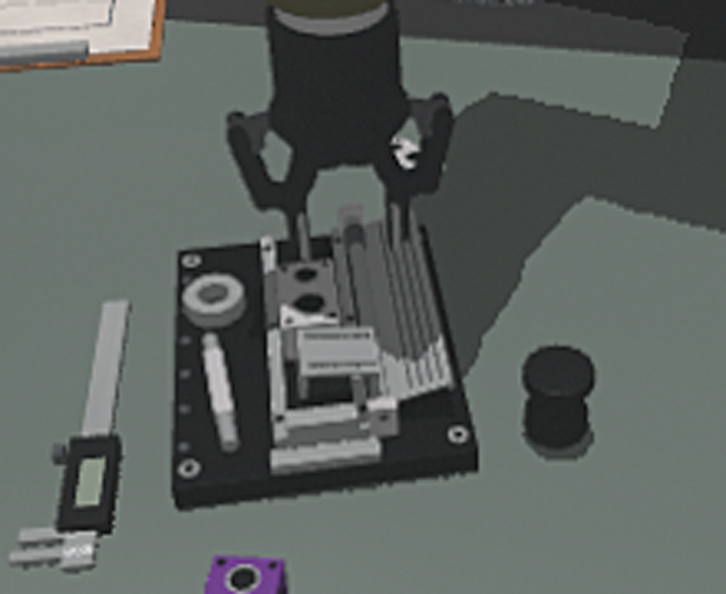

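The left finger is behind the block and the right finger is on the tab (crop (400,235)), with the flap beginning to rise. I continue down.

```bash
python3 -m pendant '[[[0,0,0.01,0,0.59],[0,0,0.02,0,0.59],[0,0,0.03,0,0.59],[0,0,0.03,0,0.59]]]' | grep -E "pos|force"
python3 -m pendant '[[[0,0,0.01,0,0.59],[0,0,0.01,0,0.59]]]' | grep -E "pos|force"
python3 -c "
from h import *
rep();p,d=ctrl.capture('top');K,D,o,M=cal('top')
v,u=np.mgrid[140:260,260:380];r=cv2.undistortPoints(np.dstack([u,v]).reshape(-1,1,2).astype(float),K,D)[:,0]
P=o+(np.c_[r,np.ones(len(r))]*d[140:260,260:380].reshape(-1,1))@M.T
F=(P[:,:2]-t)@Q
for n,x0,x1 in (('tab',-20,35),('flap',15,40),):
  for y in range(-15,75,8):
    k=(F[:,0]>x0)&(F[:,0]<x1)&(abs(F[:,1]-y)<3);
    print(n,y,np.median(P[k,2]).round(1) if k.any() else None)
"
```

```text
eef_pos: [560.5, -26.6, 29.3]
force: [1.9, 2.6, 5.2]
grip_force: 2.7
eef_pos: [560.5, -26.7, 27.4]
force: [1.0, 1.9, 7.0]
grip_force: 3.5
t 3.75 TCP fix [-95.4  29.8] z 27.4 tool y angle-fix y 0.0012 F [1.  1.9 7. ] w 0.593 j [-0.26  0.63  1.6   0.    0.91 -2.15]
tab -15 17.7
tab -7 18.2
tab 1 47.0
tab 9 70.8
tab 17 67.6
tab 25 64.0
tab 33 60.1
tab 41 31.3
tab 49 30.3
tab 57 30.4
tab 65 30.4
tab 73 29.2
flap -15 17.7
flap -7 61.1
flap 1 73.6
flap 9 72.3
flap 17 68.7
flap 25 65.2
flap 33 61.7
flap 41 31.7
flap 49 30.4
flap 57 30.6
flap 65 30.8
flap 73 29.1
```

The tab is level (top at about z 30.5, flap about 0.40). Now the push.

```bash
python3 -m pendant '[[[-0.02,0,0,0,0.59],[-0.04,0,0,0,0.59],[-0.06,0,0,0,0.59],[-0.08,0,0,0,0.59],[-0.10,0,0,0,0.59],[-0.12,0,0,0,0.59],[-0.14,0,0,0,0.59],[-0.14,0,0,0,0.59]]]' | grep -E "pos|force"
python3 -c "
from h import *
rep();p,d=ctrl.capture('scene');cv2.imwrite('pics/s3.png',cv2.resize(p[110:290,110:330],None,fx=3.3,fy=3.3,interpolation=2))"
```

```text
eef_pos: [586.2, -18.1, 27.2]
force: [-4.0, 0.1, 7.3]
grip_force: 3.7
t 4.6 TCP fix [-68.3  29.8] z 27.2 tool y angle-fix y 0.002 F [-4.   0.1  7.3] w 0.592 j [-0.23  0.67  1.51 -0.    0.96 -2.13]
```

View pics/s3.png

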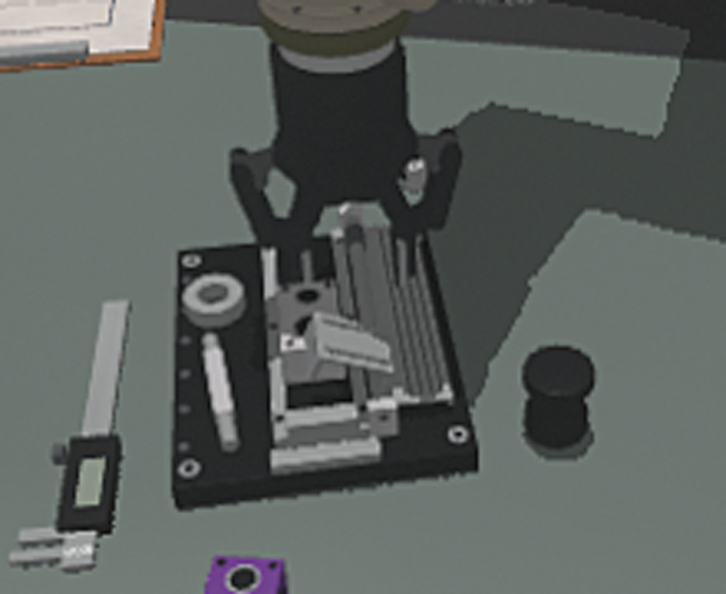

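The flap is up and the block's front end is passing under it (crop (310,370)). I continue.

```bash
python3 -m pendant '[[[-0.02,0,0,0,0.59],[-0.04,0,0,0,0.59],[-0.06,0,0,0,0.59],[-0.08,0,0,0,0.59],[-0.10,0,0,0,0.59],[-0.12,0,0,0,0.59],[-0.14,0,0,0,0.59],[-0.16,0,0,0,0.59],[-0.18,0,0,0,0.59],[-0.19,0,0,0,0.59],[-0.19,0,0,0,0.59]]]' | grep -E "pos|force"
python3 -m pendant '[[[-0.01,0,0,0,0.59],[-0.02,0,0,0,0.59],[-0.02,0,0,0,0.59]]]' | grep -E "pos|force"
python3 -m pendant '[[[-0.01,0,0,0,0.59],[-0.01,0,0,0,0.59]]]' | grep -E "pos|force"; python3 -c "
from h import *
rep()"
```

```text
eef_pos: [622.1, -6.0, 27.2]
force: [-4.4, -0.2, 6.8]
grip_force: 3.7
eef_pos: [625.8, -4.7, 27.2]
force: [-4.8, -0.9, 7.2]
grip_force: 3.8
eef_pos: [627.6, -4.1, 27.2]
force: [-4.9, -1.3, 7.9]
grip_force: 3.9
t 6.25 TCP fix [-24.6  29.8] z 27.2 tool y angle-fix y 0.0019 F [-4.9 -1.3  7.9] w 0.592 j [-0.19  0.75  1.37 -0.    1.02 -2.09]
```

Next come small steps, until the force rises at the stop.

```bash
python3 -m pendant '[[[-0.005,0,0,0,0.59],[-0.01,0,0,0,0.59],[-0.01,0,0,0,0.59]]]' | grep -E "pos|force"
python3 -m pendant '[[[-0.005,0,0,0,0.59],[-0.005,0,0,0,0.59]]]' | grep -E "pos|force"
python3 -m pendant '[[[-0.005,0,0,0,0.59],[-0.005,0,0,0,0.59]]]' | grep -E "pos|force"; python3 -c "
from h import *
rep()"
```

```text
eef_pos: [629.1, -3.6, 27.2]
force: [-7.2, -1.8, 9.6]
grip_force: 5.4
eef_pos: [629.2, -3.5, 27.2]
force: [-13.8, -4.1, 11.9]
grip_force: 8.0
eef_pos: [629.3, -3.5, 27.1]
force: [-18.3, -5.0, 15.5]
grip_force: 11.3
t 6.95 TCP fix [-22.9  29.8] z 27.1 tool y angle-fix y 0.0011 F [-18.3  -5.   15.5] w 0.586 j [-0.19  0.75  1.36 -0.    1.04 -2.09]
```

The tool has stalled and the force is rising, so the block is against the stop. I draw back with the tab still held, and check for a gap at the stop.

```bash
python3 -m pendant '[[[0.02,0,0,0,0.59],[0.05,0,0,0,0.59],[0.1,0,0,0,0.59],[0.1,0,0,0,0.59]]]' | grep -E "pos|force"
python3 -c "
from h import *
rep();p,d=ctrl.capture('scene');q=proj('scene',[[*(t+Q@np.array(c[:2])),c[2]] for c in [(50,-18,46),(50,18,46),(50,-18,18),(-10,-18,46)]]);print(q)
p=p[170:260,160:270];print((q-[160,170])*6.5)
p=np.clip(cv2.resize(p,None,fx=6.5,fy=6.5,interpolation=2)*1.5,0,255).astype('u1');cv2.imwrite('pics/s4.png',p)"
```

```text
eef_pos: [613.5, -9.3, 28.0]
force: [-0.1, -0.9, 7.4]
grip_force: 3.6
t 7.35 TCP fix [-39.8  29.4] z 28.0 tool y angle-fix y 0.001 F [-0.1 -0.9  7.4] w 0.595 j [-0.21  0.72  1.42 -0.    1.   -2.1 ]
[[197.64285266 233.37372275]
 [217.51169981 230.88720289]
 [199.09260351 244.03412015]
 [195.72314486 211.50605949]]
[[244.67854228 411.92919786]
 [373.82604877 395.7668188 ]
 [254.1019228  481.22178094]
 [232.20044162 269.78938667]]
```

View pics/s4.png

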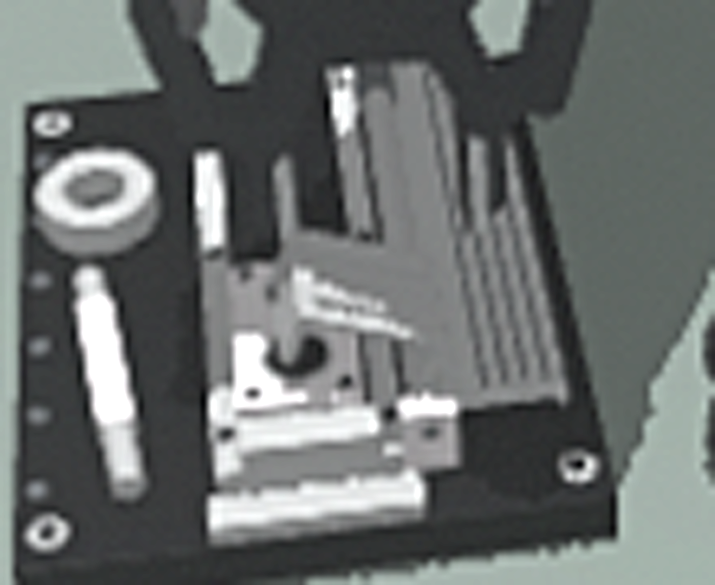

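The block's leading edge is flush with the stop (crop (300,410), as projected), and the flap is raised clear of it. I let the flap down slowly, then retreat.

```bash
python3 -m pendant '[[[0,0,-0.02,0,0.59],[0,0,-0.04,0,0.59],[0,0,-0.06,0,0.59],[0,0,-0.08,0,0.59],[0,0,-0.11,0,0.59],[0,0,-0.3,0,0.59],[0,0,-0.5,0,0.59],[0,0,-0.7,0,0.59],[0,0,-0.9,0,0.59]]]' | grep -E "pos|force"
python3 -m pendant '[[[0.5,0.5,0,0,0.59],[1,1,0,0,0.59],[1,1,0,0,0.59],[1,1,0,0,0.59],[1,1,0,0,0.59],[1,1,0,0,0.59],[1,1,0,0,0.59]]]' | grep -E "pos|force"
python3 -c "
from h import *
rep();p,d=ctrl.capture('top')
c=cv2.resize(p[130:280,250:400],None,fx=4,fy=4,interpolation=2)
cv2.imwrite('pics/t5.png',np.clip(c*1.6+20,0,255).astype('u1'))
print(((proj('top',[[*(t+Q@np.array(c)),46] for c in [(-10,18),(-10,-18),(50,-18),(50,18)]])-[250,130])*4+1.5).round())
K,D,o,M=cal('top');v,u=np.mgrid[140:260,260:380];r=cv2.undistortPoints(np.dstack([u,v]).reshape(-1,1,2).astype(float),K,D)[:,0]
P=o+(np.c_[r,np.ones(len(r))]*d[140:260,260:380].reshape(-1,1))@M.T
F=(P[:,:2]-t)@Q
for y in (-5,5,15,25,45,57,69):
    k=(F[:,0]>15)&(F[:,0]<40)&(abs(F[:,1]-y)<3);print(y,np.median(P[k,2]).round(1))
k=(P[:,2]>42)&(abs(F[:,1])<8)&(F[:,0]<5);print('rear end x',F[k,0].min())"
```

```text
eef_pos: [612.9, -8.7, 209.1]
force: [0.3, -0.1, -0.7]
grip_force: 0.0
eef_pos: [356.8, 117.6, 207.7]
force: [-0.0, 0.4, -0.1]
grip_force: 0.0
t 9.0 TCP fix [-242.3  231.8] z 207.7 tool y angle-fix y 0.004 F [-0.   0.4 -0.1] w 0.589 j [ 0.   -0.    1.93  0.    1.21 -1.9 ]
[[243. 255.]
 [322. 230.]
 [280.  99.]
 [201. 123.]]
-5 64.3
5 63.5
15 62.0
25 60.5
45 33.7
57 36.8
69 39.7
rear end x -9.710921143793474
```

View pics/t5.png

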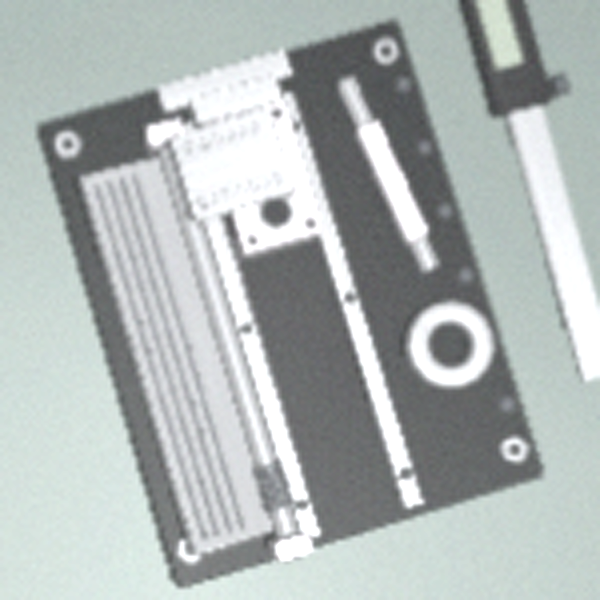

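The block's rear end is at fixture x of about -10 (fully home), and the flap rests on it (tab slope about 0.25, so flap about 0.15). The gauges and caliper are where they were.

```bash
python3 -c "
from rig import ctrl
print(ctrl.finish_job())"
```

```text
the job is handed in; nothing more can be done
None
```

The valve body is fully home against the end stop with the flap closed on it, the ring gauge, plug gauge and caliper unmoved in the last picture (loupe not in that crop, but never approached), and the job was handed in at about 9 s of the 40 s allowed.

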